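# Third hand at the sign-bracket jig

## Task

Be my third hand: pick up the sign-bracket arm (the wooden bar with the ball on its tail, not the plain offcut), hold it level in the air with its square end flat against the middle of the upright wooden wall plate on the sprung jig, and push until the jig's pointer tip stands between its two marks, without ever driving the spring plate to its end stop. Keep that push steady for at least three seconds and finish still gripping and pressing, so that I can screw the plate on from behind. Leave the offcut, the books and the jar where they are.

Things in the scene. Friction and masses are not known exactly. Their poses are not given: they have to be found in the camera images.
- bracket_arm: Sign-bracket arm: light wooden bar, 36 x 36 mm section, lying on the desk, about 0.16 kg. Origin on its underside, z up; x runs along it to the square end. The square section spans x = -80 to +100 mm; behind it a thin neck and a 34 mm ball end at x = -120 mm. It balances near the origin; grip it there firmly (friction carries the push) across its 36 mm width (its y).
- square_end (a point): Centre of the bracket arm's flat square end face: 100 mm along +x from the arm's origin and 18 mm above its underside; same axes as the arm.
- jig: Sprung jig fixed to the desk: 210 x 140 x 14 mm plywood base, grey spring housing (80 x 100 mm, top at 135 mm) at the back, before it an upright wooden wall plate on a sliding carrier. Origin on the desk below the plate's front face at rest; x is the push direction (plate to housing), z up. The base starts 20 mm in front of the plate's face.
- plate_centre (a point): Centre of the wall plate's front face, 90 mm above the desk; moves with the plate. x points into the plate (direction of the push), y along its width, z up. The wall plate is 90 mm wide, 110 mm tall (from 35 to 145 mm above the desk) and 18 mm thick.
- carriage (a joint): How far the wall plate is pushed back, in m: 0 at rest, end stop 0.036. Spring 0.5 N per mm (6 N at 12 mm, 12 N at 24 mm), no preload, 0.3 N friction. A dark flat pointer reaches from the carrier back over the housing's top, between two pairs of thin aluminium ribs, the marks: its tip is at the first pair at 0.012, at the second at 0.024.
- offcut: Plain wooden offcut, 110 x 36 x 36 mm, both ends square, no ball; origin under its centre, x along its length. It and the bracket arm may change places. Leave it alone.
- books: Pile of three books, about 155 x 215 x 72 mm, origin under its centre. Leave it alone.
- paste_jar: Clear paste jar with a white cap, 66 mm across and 85 mm tall, origin under its centre. Leave it alone.
There are look-alikes about, which are no part of the job. What is shaped like the bracket_arm but black or turquoise is not meant.

How it is judged:
By the outcome, as a careful person would: the job done as asked, in the order asked, and still so for the second after the job is handed in, while the arm keeps its last pose, push and grip.
It also fails if it takes over 48 s, if anything falls off the work surface, if the arm or the gripper's body presses on something with over 40 N, if the wrist force passes 120 N, or if a joint passes its speed limit or range.

## Robot

A 6-joint arm with a two-finger parallel gripper is mounted at the origin on the work surface. World frame = base frame: x ahead of the robot, y to its left, z up, the work surface at z = 0. Lengths are in m, angles in rad, forces in N, time in s.
With the tool pointing down it reaches from about 0.3 to 0.875 m from the base axis. Payload 6.4 kg.
Tool frame: the origin (TCP) lies at the very end of the fingers, on their centre line; the grasp point (between the pads) lies 19 mm behind it; z points along the fingers, y is the line along which they close (so a half turn about z gives the same grasp; the last joint's range is limited). The gripper opens to 85 mm and grips with 20 to 120 N. Pads are 22 mm wide; open, the fingers measure 114 mm over their backs; the gripper's body (76 mm by 85 mm) begins 54 mm behind the grasp point. The pads swing forward as they close: fully open they stand 13 mm farther back than shut.
Start: joints at [-1.432, 0.181, 1.607, -0, 1.354, -0.206], TCP at [0.194, -0.541, 0.231] pointing down, gripper open.
Joint ranges: [-2.99, 2.99], [-0.89, 2.07], [0.3, 2.58], [-1.14, 4.28], [0, 2.63], [-3.12, 3.12]. Speed limits (rad/s): [2.57, 2.57, 3.01, 3.14, 3.14, 3.14].

## Interface

Orientations are given as a unit quaternion [w, x, y, z].
In Python, from bench import ctrl gives the robot as it stands.
- The arm moves only by the tool jog_arm, never from a script. Its argument "series" is a list that holds one entry, the list of rows, each a list of 7 numbers: the shift along the tool's x, y, z in mm, then the turn, a rotation vector about the tool's x, y, z in rad, then the finger opening in mm, from 0 to 85.4. In form: [[[tx, ty, tz, rx, ry, rz, gripper], ...]]. A call has exactly 10 rows; each row shifts and turns the commanded pose from where the row before left it, along the tool's axes as they then stand; what a row does not reach is not made up. A row lasts 1/10 s, in which the tool goes at most 50 mm and 8.59 degrees, less where a joint would pass 70% of its speed; a pose out of reach is approached as far as the arm can. A call with a gripper value outside its range is refused whole. The fingers move at their own pace and stop on an object; the grip force is fixed at half the most. Time passes only in rows, so rows that do not move let the fingers close, or fill a call up. It gives the time, the measured TCP pose, the force, the opening and the grip force at its end, in the units of the state.
- ctrl.get_obs(): the state, without advancing time (a new reading comes with each control period).
- ctrl.camera(name): name is "scene" or "top" or "wrist"; returns a dict with "frame" (400x640x3 uint8, blue, green, red), "z_map" (400x640 float32, m along the optical axis (not along the pixel's ray), 0 where there is no reading), "fx", "fy", "cx", "cy" (pixels), "xyz" and "rotation" of the camera in the world. Camera axes: x right, y down, z forward; pixel columns grow to the right and rows downward; lengths in m; the calibration is good to about 2 mm. A picture is of the moment at which its call begins.
- ctrl.hand_in(): hands the job in; it is judged then, once.
The state is a dict: "time_s": time; "q": joint angles; "dq": joint speeds; "joint_efforts": joint torques, N m; "eef_pos": TCP position; "eef_rot": TCP orientation; "wrist_force": force on the tool from outside, world axes, zero at the start; "torque": the same for the moment, N m; "opening": opening from 0.0 (shut) to 1.0 (fully open); "grasp_force": force on a finger pad.
Only numpy, scipy, OpenCV 4.12 (cv2) and the standard library are available. Lean on these libraries where they do the work, as an engineer would, in place of code of your own. Each camera call takes 0.05 s, during which the arm holds its last target. There are 200 camera calls.

## Working session

There is one attempt and no reset: what is moved stays moved. The work goes in short steps, Python scripts to look and compute and a tool call to move; the robot and the scene stay as the last step left them, time stands still between calls to the robot, and variables do not carry over. Pictures are saved under pics/ and viewed, at most 10 in all, crops included, and the job is handed in when it is done.

Besides the shell and the picture viewer there is one more tool, called in YAML: its name, and indented under it one key for each argument. jog_arm: Moves the arm, as the interface text tells. Its arguments: {"type":"object","properties":{"series":{"type":"array"}},"required":["series"]}

```bash
ls; mkdir -p pics
cat > h.py <<'E'
import numpy as np, cv2
from bench import ctrl
from scipy.spatial.transform import Rotation as R
def Rm(r):
    r=np.array(r,float); return r if r.shape==(3,3) else R.from_quat(r[[1,2,3,0]]).as_matrix()
def pts(c):
    z=c["z_map"]; v,u=np.mgrid[:z.shape[0],:z.shape[1]]
    p=np.stack([(u-c["cx"])/c["fx"]*z,(v-c["cy"])/c["fy"]*z,z],-1)
    w=p@Rm(c["rotation"]).T+np.array(c["xyz"]); w[z==0]=np.nan; return w
def proj(c,p):
    q=(np.array(p)-np.array(c["xyz"]))@Rm(c["rotation"]); return q[0]/q[2]*c["fx"]+c["cx"],q[1]/q[2]*c["fy"]+c["cy"]
def save(c,n): 
    import pickle; pickle.dump(c,open(n+".pkl","wb")); cv2.imwrite("pics/"+n+".png",c["frame"])
def load(n):
    import pickle; return pickle.load(open(n+".pkl","rb"))
E
python3 - <<'E'
from h import *
for n in ["top","scene"]:
    c=ctrl.camera(n); save(c,n+"1"); print(n,c["xyz"],c["rotation"],c["fx"],c["cx"],c["cy"])
print(ctrl.get_obs())
E
```

```text
pics
top [ 0.47061788 -0.11874204  1.33651062] [ 0.02070136 -0.70254233  0.71124575 -0.01162838] 485.7679241131884 320.522846300122 197.67533989692808
scene [ 1.36715189 -0.01986658  0.91003741] [-0.24511564  0.61924518  0.68891651 -0.28609051] 377.1226415625632 319.517750054509 199.37359458842067
{'time_s': 0.1, 'q': array([-1.43230592e+00,  1.81478858e-01,  1.60788782e+00, -2.56274001e-05,
        1.35378886e+00, -2.06272695e-01]), 'dq': array([ 1.94319465e-03, -1.81208011e-03, -2.10610883e-03,  4.50322303e-05,
       -1.74554850e-04, -4.02674936e-04]), 'joint_efforts': array([ 7.46255519e-04, -4.45874727e+01, -3.52239025e+01, -3.19376459e-04,
        4.05576982e-03,  4.68456199e-05]), 'eef_pos': array([ 0.19429003, -0.54066496,  0.23047719]), 'eef_rot': array([-7.81415763e-04,  9.85178280e-01,  1.71531763e-01,  1.39750197e-05]), 'wrist_force': array([-0.37478914, -0.907567  ,  0.36171224]), 'torque': array([-0.01282315, -0.03165038, -0.02396726]), 'grasp_force': 0.0, 'opening': 1.0016659632592833}
```

View pics/top1.png

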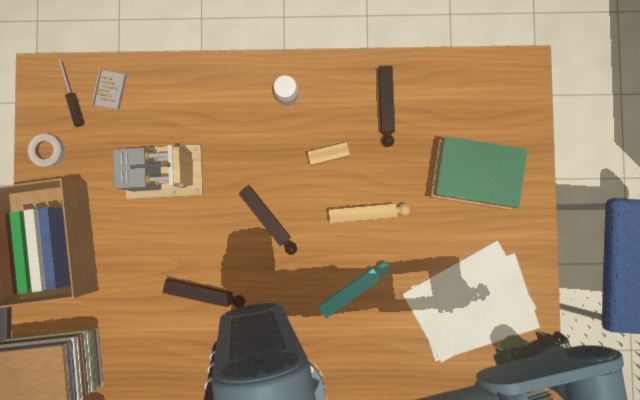

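View pics/scene1.png

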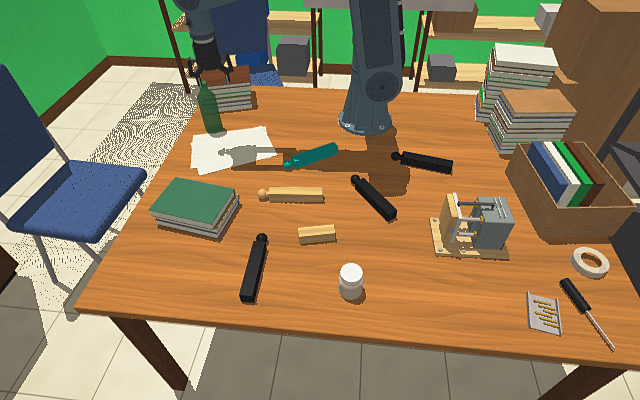

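Candidates in the top picture: the wooden bar with a ball (329–408, 212) is the bracket arm. The others are the plain wooden offcut (328, 153), black look-alikes at (387, 105), (268, 220) and (203, 293), and a turquoise one at (353, 290). The jig stands at (158, 170) with its plate at about (178, 163). In the scene picture the arm is at (262–322, 195), its square end on the jig's side.

Run:
```python
from h import *
t=load("top1"); s=load("scene1")
def crop(c,x0,y0,x1,y1,k): return cv2.resize(c["frame"][y0:y1,x0:x1],None,fx=k,fy=k,interpolation=cv2.INTER_CUBIC)
a=crop(t,320,195,420,230,4); b=crop(t,105,135,211,205,4)
d=crop(s,425,185,520,260,4); e=crop(s,250,180,335,210,4)
can=np.zeros((600,800,3),np.uint8)
for im,(y,x) in ((a,(0,0)),(b,(150,0)),(d,(150,420)),(e,(0,430))): 
    h=min(im.shape[0],600-y); w=min(im.shape[1],800-x); can[y:y+h,x:x+w]=im[:h,:w]
cv2.imwrite("pics/crop1.png",can)
for nm,c in (("top",t),("scene",s)):
    w=pts(c); f=cv2.cvtColor(c["frame"],cv2.COLOR_BGR2HSV)
    x0,y0,x1,y1=(320,195,420,230) if nm=="top" else (250,180,335,210)
    W=w[y0:y1,x0:x1].reshape(-1,3); W=W[np.isfinite(W[:,2])&(W[:,2]>0.028)&(W[:,2]<.05)]
    m=W[:,:2].mean(0); (cc,sz,an)=cv2.minAreaRect((W[:,:2]*1000).astype(np.float32))
    print(nm,len(W),m,np.percentile(W[:,2],[5,50,95]),cc,sz,an)
    x0,y0,x1,y1=(105,135,211,205) if nm=="top" else (425,185,520,260)
    W=w[y0:y1,x0:x1].reshape(-1,3)
    print(np.histogram(W[:,2][np.isfinite(W[:,2])],bins=np.arange(-.005,.16,.01)))
    P=W[(W[:,2]>.139)&(W[:,2]<.152)]; print("plate top",len(P),P.mean(0) if len(P) else 0, cv2.minAreaRect((P[:,:2]*1000).astype(np.float32)) if len(P)>3 else 0)
    P=W[(W[:,2]>.128)&(W[:,2]<.139)]; print("housing top",len(P),P.mean(0), cv2.minAreaRect((P[:,:2]*1000).astype(np.float32)))
```

```text
top 991 [ 0.48911607 -0.22330191] [0.03149615 0.03666189 0.04116322] (489.765869140625, -230.8399658203125) (35.85978698730469, 213.91412353515625) 4.4920854568481445
(array([2629,  997,  777,   28,   52,   64,  137,  100,   92,   91,   94,
         70,  157,  604, 1018,  366]), array([-0.005,  0.005,  0.015,  0.025,  0.035,  0.045,  0.055,  0.065,
        0.075,  0.085,  0.095,  0.105,  0.115,  0.125,  0.135,  0.145,
        0.155]))
plate top 702 [0.61057107 0.30098701 0.14426949] ((609.1497802734375, 326.3140563964844), (97.61222076416016, 167.7905731201172), 3.0435783863067627)
housing top 1123 [0.60600468 0.36160618 0.13497716] ((609.4654541015625, 328.1655578613281), (100.8088150024414, 172.10440063476562), 2.275078296661377)
scene 524 [ 0.49133009 -0.22214209] [0.02966431 0.03508792 0.0383241 ] (490.3307189941406, -233.32861328125) (40.593780517578125, 214.70721435546875) 4.433864116668701
(array([2807, 1062,  322,   99,  111,  157,  217,  160,  153,  145,  164,
        145,  248,  561,  549,  157]), array([-0.005,  0.005,  0.015,  0.025,  0.035,  0.045,  0.055,  0.065,
        0.075,  0.085,  0.095,  0.105,  0.115,  0.125,  0.135,  0.145,
        0.155]))
plate top 350 [0.61367856 0.28335228 0.14402974] ((608.78076171875, 314.931884765625), (98.4212417602539, 146.7901611328125), 2.977719306945801)
housing top 772 [0.61662597 0.35848141 0.13420321] ((609.1340942382812, 326.33721923828125), (103.2639389038086, 171.2245330810547), 2.0109636783599854)
```

View pics/crop1.png

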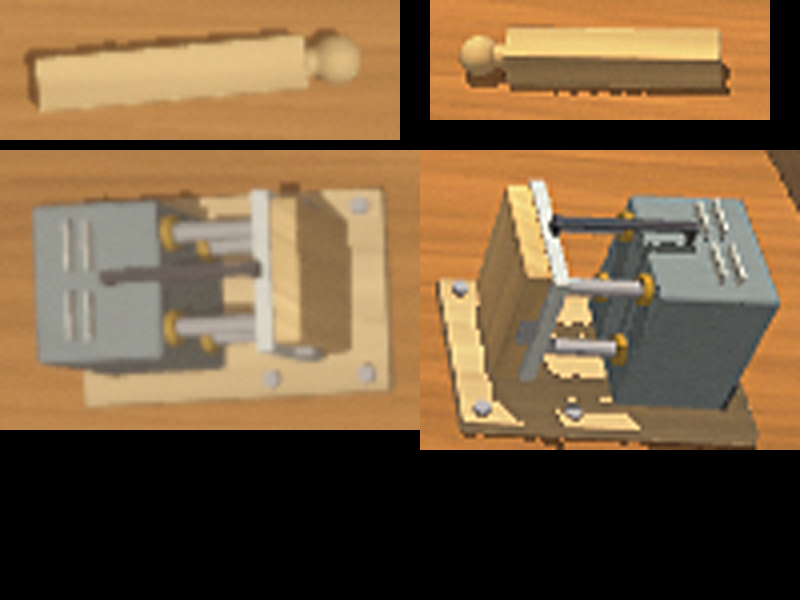

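The crop confirms the choice: pale wooden bar with a ball at (335, 58) and its square end at (38, 85). The jig's pointer tip is at (100, 275) in the crop, with the rib pairs at x≈85 and 65. Next I measure the arm's corners and the plate plane from both views.

Run:
```python
from h import *
t=load("top1"); s=load("scene1")
def ray(c,u,v,z):
    d=Rm(c["rotation"])@np.array([(u-c["cx"])/c["fx"],(v-c["cy"])/c["fy"],1]); o=np.array(c["xyz"]); return o+d*(z-o[2])/d[2]
def tri(pa,pb):
    A=[];b=[]
    for c,(u,v) in ((t,pa),(s,pb)):
        d=Rm(c["rotation"])@np.array([(u-c["cx"])/c["fx"],(v-c["cy"])/c["fy"],1]);d/=np.linalg.norm(d)
        M=np.eye(3)-np.outer(d,d);A.append(M);b.append(M@np.array(c["xyz"]))
    return np.linalg.solve(sum(A),sum(b))
T=lambda x,y:(320+x/4-.4,195+y/4-.4); S=lambda x,y:(250+(x-430)/4-.4,180+y/4-.4)
tc={'sq_far':T(36,58),'sq_near':T(42,110),'bl_far':T(303,36),'bl_near':T(308,88)}  # far = +x side (top of image)
for k,p in tc.items(): print(k,ray(t,*p,.036).round(4))
print("scene tri sq_far(+x)",tri(tc['sq_far'],S(721,60)).round(4),"sq_near",tri(tc['sq_near'],S(720,29)).round(4),"bl_near",tri(tc['bl_near'],S(506,28)).round(4),"bl_far",tri(tc['bl_far'],S(506,59)).round(4))
# plate corners top front edge: top crop (297,198),(299,350)
B=lambda x,y:(105+x/4-.4,135+(y-150)/4-.4); D=lambda x,y:(425+(x-420)/4-.4,185+(y-150)/4-.4)
print("plate top front", ray(t,*B(297,198),.145).round(4),ray(t,*B(299,350),.145).round(4), tri(B(297,198),D(540,279)).round(4),tri(B(299,350),D(508,186)).round(4))
# plane fit
for n,c,(x0,y0,x1,y1) in (("top",t,(172,140,200,195)),("scene",s,(435,190,470,250))):
    w=pts(c)[y0:y1,x0:x1].reshape(-1,3); w=w[(w[:,2]>.045)&(w[:,2]<.135)&(w[:,1]<.30)]
    for _ in range(6):
        m=np.median(w,0) if _==0 else w.mean(0); n_=np.linalg.svd(w-w.mean(0))[2][2]; n_*=np.sign(n_[1]); r=(w-w.mean(0))@n_
        w=w[abs(r)<max(.003,2*r.std())]
    print(n,len(w),w.mean(0),n_,r.std(),w[:,0].min(),w[:,0].max())
# base corners at z .014
for p in ((386,190),(391,388),(86,405)): print("base",ray(t,*B(*p),.014).round(4))
# housing top corners z .135
for p in ((34,208),(157,202),(163,356),(38,362)): print("hous",ray(t,*B(*p),.135).round(4))
```

```text
sq_far [ 0.4993 -0.1237  0.036 ]
sq_near [ 0.4645 -0.1272  0.036 ]
bl_far [ 0.5119 -0.3023  0.036 ]
bl_near [ 0.4771 -0.3049  0.036 ]
scene tri sq_far(+x) [ 0.4994 -0.1237  0.0354] sq_near [ 0.4646 -0.1278  0.0371] bl_near [ 0.4774 -0.3067  0.0339] bl_far [ 0.5118 -0.302   0.0319]
plate top front [0.6563 0.2456 0.145 ] [0.5619 0.2443 0.145 ] [0.6569 0.2496 0.1431] [0.5624 0.2452 0.1381]
top 340 [0.61156627 0.2443398  0.09206325] [-3.97741707e-02  9.99208469e-01  6.71951199e-04] 0.000740749048760508 0.5677796301585329 0.6565249879978134
scene 428 [0.6314731  0.24749262 0.0915081 ] [-0.19451206  0.9808778  -0.00661783] 0.005394773618943922 0.5682013058660195 0.6642579415964641
base [0.6814 0.2243 0.014 ]
base [0.5451 0.221  0.014 ]
base [0.5361 0.4306 0.014 ]
hous [0.6539 0.4138 0.135 ]
hous [0.6566 0.3365 0.135 ]
hous [0.5601 0.3323 0.135 ]
hous [0.5573 0.4106 0.135 ]
```

jog_arm:
  series:
    - [[0,0,0,0,0,-0.13,85],[0,0,0,0,0,-0.13,85],[0,0,0,0,0,-0.13,85],[0,0,0,0,0,-0.13,85],[0,0,0,0,0,-0.13,85],[0,0,0,0,0,-0.13,85],[0,0,0,0,0,-0.13,85],[0,0,0,0,0,-0.13,85],[0,0,0,0,0,-0.13,85],[0,0,0,0,0,-0.13,85]]

```text
time_s: 1.1
eef_pos: [0.1943, -0.5408, 0.2308]
eef_rot: [-0.0, 0.678, 0.735, 0.0]
wrist_force: [1.7, 0.3, 0.1]
opening: 0.996
grasp_force: 0.0
```

jog_arm:
  series:
    - [[29,32,4,0,0,0,85],[29,32,4,0,0,0,85],[29,32,4,0,0,0,85],[29,32,4,0,0,0,85],[29,32,4,0,0,0,85],[29,32,4,0,0,0,85],[29,32,4,0,0,0,85],[29,32,4,0,0,0,85],[29,32,4,0,0,0,85],[29,32,4,0,0,0,85]]

```text
time_s: 2.1
eef_pos: [0.4929, -0.2267, 0.1909]
eef_rot: [-0.0, 0.68, 0.733, -0.0]
wrist_force: [0.2, -1.2, 0.6]
opening: 0.995
grasp_force: 0.0
```

```bash
cat >> h.py <<'E'
def goal(p,yaw_deg,pitch_ok=True):
    "delta to goal position/down-yaw in tool axes (mm, rad)"
    o=ctrl.get_obs(); Q=Rm(o["eef_rot"]); a=np.radians(yaw_deg)
    G=np.array([[np.cos(a),np.sin(a),0],[np.sin(a),-np.cos(a),0],[0,0,-1]])
    print("t",o["time_s"],"pos",o["eef_pos"].round(4),"yaw",np.degrees(np.arctan2(Q[1,0],Q[0,0])).round(2),"F",o["wrist_force"].round(2),"tau",o["torque"].round(2),"open",round(o["opening"]*85.4,1),"grip",round(o["grasp_force"],1),"q",o["q"].round(2))
    print("shift mm",(Q.T@(np.array(p)-o["eef_pos"])*1e3).round(1),"rot",R.from_matrix(Q.T@G).as_rotvec().round(4))
E
python3 - <<'E'
from h import *
goal([.4892,-.2252,.003],94.2)
c=ctrl.camera("wrist"); save(c,"w1"); w=pts(c)
W=w.reshape(-1,3); W=W[(W[:,2]>.030)&(W[:,2]<.045)&(abs(W[:,0]-.49)<.06)&(W[:,1]>-.36)&(W[:,1]<-.09)]
print(len(W),np.percentile(W[:,2],[5,50,95]),cv2.minAreaRect((W[:,:2]*1000).astype(np.float32)))
for p in ([.4819,-.1255,.036],[.4945,-.3036,.036],[.4892,-.2252,.036]): print(proj(c,p))
E
```

```text
t 2.1 pos [ 0.4929 -0.2267  0.1909] yaw 94.24 F [ 0.22 -1.24  0.61] tau [-0.04 -0.01 -0.01] open 85.0 grip 0.0 q [-0.65  0.15  1.73 -0.    1.26 -0.72]
shift mm [  1.7  -3.5 187.9] rot [-0.0003 -0.0002  0.0007]
5770 [0.03400881 0.03560585 0.03680261] ((488.699462890625, -234.56912231445312), (36.01434326171875, 213.61929321289062), 4.564745903015137)
(np.float64(312.89956425151274), np.float64(85.11729720988829))
(np.float64(312.664924348288), np.float64(250.86329405647024))
(np.float64(312.9866410816929), np.float64(184.3928909388625))
```

View pics/w1.png

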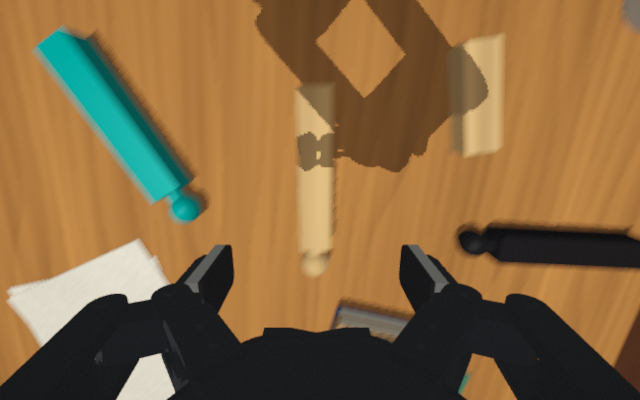

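The wrist picture shows the wooden arm between the fingers, square end at (315, 85) and ball at (314, 265). It agrees with the predictions to 2–3 mm, and the measured height of about 36 mm is right. Descending to grasp.

jog_arm:
  series:
    - [[2,-3,24,0,0,0,85],[0,0,24,0,0,0,85],[0,0,24,0,0,0,85],[0,0,24,0,0,0,85],[0,0,24,0,0,0,85],[0,0,24,0,0,0,85],[0,0,20,0,0,0,85],[0,0,14,0,0,0,85],[0,0,7,0,0,0,85],[0,0,3,0,0,0,85]]

```text
time_s: 3.15
eef_pos: [0.4887, -0.2264, 0.0027]
eef_rot: [-0.0, 0.68, 0.733, -0.0]
wrist_force: [0.6, 1.0, 0.8]
opening: 0.995
grasp_force: 0.0
```

jog_arm:
  series:
    - [[0,0,0,0,0,0,60],[0,0,0,0,0,0,45],[0,0,0,0,0,0,20],[0,0,0,0,0,0,10],[0,0,0,0,0,0,10],[0,0,0,0,0,0,10],[0,0,0,0,0,0,10],[0,0,0,0,0,0,10],[0,0,0,0,0,0,10],[0,0,0,0,0,0,10]]

```text
time_s: 4.15
eef_pos: [0.4896, -0.2271, 0.0043]
eef_rot: [0.001, 0.68, 0.733, 0.0]
wrist_force: [-1.6, 0.7, 6.0]
opening: 0.414
grasp_force: 61.5
```

Run:
```python
from h import *
goal([.6148-.025*-.0384,.1444-.025,.075],92.2)
```

```text
t 4.15 pos [ 0.4896 -0.2271  0.0043] yaw 94.24 F [-1.58  0.69  6.  ] tau [0.03 0.07 0.02] open 35.3 grip 61.5 q [-0.65  0.42  1.83 -0.    0.89 -0.73]
shift mm [336.1 151.5 -70.9] rot [0.0013 0.0011 0.0356]
```

jog_arm:
  series:
    - [[0,0,-4,0,0,0,10],[0,0,-8,0,0,0,10],[0,0,-12,0,0,0,10],[0,0,-16,0,0,0,10],[0,0,-16,0,0,0,10],[0,0,-10,0,0,0.009,10],[0,0,-6,0,0,0.009,10],[0,0,0,0,0,0.009,10],[0,0,0,0,0,0.009,10],[0,0,0,0,0,0,10]]

```text
time_s: 5.15
eef_pos: [0.4884, -0.2261, 0.0745]
eef_rot: [-0.001, 0.694, 0.72, -0.0]
wrist_force: [-0.6, -0.2, -1.7]
opening: 0.413
grasp_force: 60.6
```

Run:
```python
from h import *
goal([.6148-.025*-.0384,.1444-.025,.0763],92.2)
```

```text
t 5.15 pos [ 0.4884 -0.2261  0.0745] yaw 92.15 F [-0.63 -0.19 -1.7 ] tau [-0.03 -0.01 -0.03] open 35.3 grip 60.6 q [-0.65  0.3   1.81 -0.    1.03 -0.69]
shift mm [340.5 140.3  -1.6] rot [-0.0012 -0.001  -0.0008]
```

jog_arm:
  series:
    - [[20,8,0,0,0,0,10],[35,16,0,0,0,0,10],[40,18,0,0,0,0,10],[40,18,0,0,0,0,10],[40,18,0,0,0,0,10],[40,18,0,0,0,0,10],[40,18,0,0,0,0,10],[35,15,0,0,0,0,10],[20,8,0,0,0,0,10],[10,3,0,0,0,0,10]]

```text
time_s: 6.15
eef_pos: [0.6165, 0.1007, 0.0743]
eef_rot: [-0.001, 0.693, 0.721, -0.0]
wrist_force: [-0.0, -0.2, -1.4]
opening: 0.41
grasp_force: 60.6
```

Run:
```python
from h import *
goal([.6148,.1444,.0763],92.2)
t=ctrl.camera("top"); s=ctrl.camera("scene"); save(t,"top2"); save(s,"scene2")
def big(c,x,y,w,h,k): return cv2.resize(c["frame"][y:y+h,x:x+w],None,fx=k,fy=k,interpolation=cv2.INTER_CUBIC)
can=np.zeros((600,800,3),np.uint8)
can[:300]=big(t,105,130,160,60,5); can[300:]=big(s,360,170,160,60,5); cv2.imwrite("pics/crop2.png",can)
w=pts(t); P=w.reshape(-1,3); n=np.array([-.0384,.9993,0]); c0=np.array([.611,.2443,0]); l=np.array([.9993,.0384,0])
for nm,c in (("top",t),("scene",s)):
    P=pts(c).reshape(-1,3); P=P[np.isfinite(P).all(1)]; a=(P-c0)@n; b=(P-c0)@l
    B=(a<-.02)&(a>-.11)&(abs(b)<.05)&(P[:,2]>.09)&(P[:,2]<.125)
    Q=P[B]; aa=a[B]; print(nm,"bar top",B.sum(),"b range",np.percentile(b[B],[2,50,98]).round(4),"a max",aa.max().round(4))
    for lo in np.arange(-.11,-.02,.015):
        m=(aa>=lo)&(aa<lo+.015)
        if m.sum()>8: print(round(lo,3),m.sum(),"z",np.percentile(Q[m,2],[50,90]).round(4),"b",np.percentile(b[B][m],[3,97]).round(4))
```

```text
t 6.15 pos [0.6165 0.1007 0.0743] yaw 92.31 F [-0.   -0.2  -1.44] tau [-0.01 -0.04  0.02] open 35.0 grip 60.6 q [-0.03  0.46  1.58  0.    1.1  -0.07]
shift mm [43.7  0.1 -2. ] rot [-0.0012 -0.0003  0.002 ]
top bar top 78 b range [-0.0167 -0.0127 -0.0061] a max -0.0409
-0.08 24 z [0.106  0.1105] b [-0.0167 -0.0073]
-0.065 31 z [0.1071 0.1091] b [-0.0167 -0.0064]
-0.05 16 z [0.1062 0.1085] b [-0.0165 -0.006 ]
scene bar top 301 b range [-0.017   0.0078  0.0198] a max -0.0426
-0.11 68 z [0.1048 0.1073] b [-0.0162  0.019 ]
-0.095 69 z [0.105  0.1069] b [-0.0162  0.0194]
-0.08 65 z [0.1048 0.1071] b [-0.0151  0.0196]
-0.065 68 z [0.105  0.1071] b [-0.0139  0.0198]
-0.05 31 z [0.1045 0.1071] b [-0.0171  0.0192]
```

View pics/crop2.png

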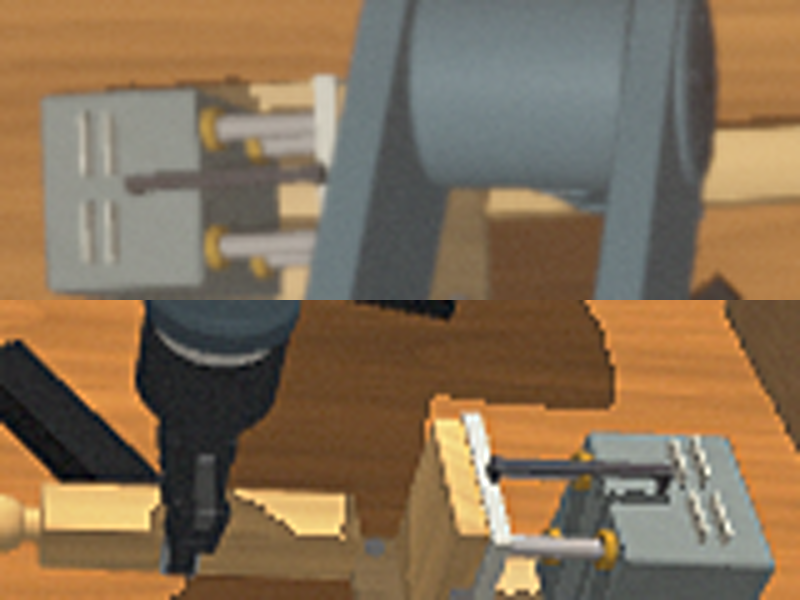

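Scene crop: the arm is held level (top edge at y≈487–495), with its square end at (352, 530) facing the plate. The pointer tip is at (668, 470), short of the ribs at (680, 450) and (700, 450). The bar top is 2 mm low and about 1 mm to the right, so I correct that and approach.

jog_arm:
  series:
    - [[6,-1,-2,0,0,0,10],[8,0,0,0,0,0,10],[6,0,0,0,0,0,10],[5,0,0,0,0,0,10],[4,0,0,0,0,0,10],[3,0,0,0,0,0,10],[2,0,0,0,0,0,10],[2,0,0,0,0,0,10],[2,0,0,0,0,0,10],[0,0,0,0,0,0,10]]

```text
time_s: 7.25
eef_pos: [0.6142, 0.1367, 0.0773]
eef_rot: [-0.0, 0.693, 0.72, 0.0]
wrist_force: [-0.2, 0.1, -1.1]
opening: 0.409
grasp_force: 60.6
```

jog_arm:
  series:
    - [[2,0,0,0,0,0,10],[2,0,0,0,0,0,10],[2,0,0,0,0,0,10],[1,0,0,0,0,0,10],[1,0,0,0,0,0,10],[1,0,0,0,0,0,10],[1,0,0,0,0,0,10],[1,0,0,0,0,0,10],[1,0,0,0,0,0,10],[0,0,0,0,0,0,10]]

```text
time_s: 8.25
eef_pos: [0.6138, 0.1484, 0.0773]
eef_rot: [0.0, 0.694, 0.72, -0.0]
wrist_force: [-0.8, -3.9, -0.7]
opening: 0.409
grasp_force: 60.6
```

Run:
```python
from h import *
goal([.6148,.1444,.0763],92.2)
```

```text
t 8.25 pos [0.6138 0.1484 0.0773] yaw 92.18 F [-0.76 -3.86 -0.71] tau [-0.52  0.02  0.05] open 35.0 grip 60.6 q [ 0.05  0.47  1.56 -0.    1.1   0.01]
shift mm [-4.   0.9  1. ] rot [ 0.      0.0002 -0.0004]
```

jog_arm:
  series:
    - [[2,0,0,0,0,0,10],[2,0,0,0,0,0,10],[1,0,0,0,0,0,10],[1,0,0,0,0,0,10],[1,0,0,0,0,0,10],[1,0,0,0,0,0,10],[1,0,0,0,0,0,10],[1,0,0,0,0,0,10],[0,0,0,0,0,0,10],[0,0,0,0,0,0,10]]

```text
time_s: 9.25
eef_pos: [0.6135, 0.1575, 0.0774]
eef_rot: [0.001, 0.694, 0.72, -0.001]
wrist_force: [-0.7, -7.8, 0.7]
opening: 0.411
grasp_force: 60.8
```

Run:
```python
from h import *
goal([.6148,.1444,.0763],92.2)
t=ctrl.camera("top"); s=ctrl.camera("scene"); save(t,"top3"); save(s,"scene3")
def big(c,x,y,w,h,k): return cv2.resize(c["frame"][y:y+h,x:x+w],None,fx=k,fy=k,interpolation=cv2.INTER_CUBIC)
can=np.zeros((600,800,3),np.uint8)
can[:300,:400]=big(t,108,142,40,30,10); can[300:]=big(s,360,170,160,60,5); can[:300,400:]=big(s,480,185,40,30,10)
cv2.imwrite("pics/crop3.png",can)
```

```text
t 9.25 pos [0.6135 0.1575 0.0774] yaw 92.17 F [-0.75 -7.82  0.69] tau [-1.13  0.09  0.07] open 35.1 grip 60.8 q [ 0.06  0.48  1.56 -0.    1.11  0.03]
shift mm [-13.1   0.8   1.1] rot [-0.0001  0.0016 -0.0005]
```

View pics/crop3.png

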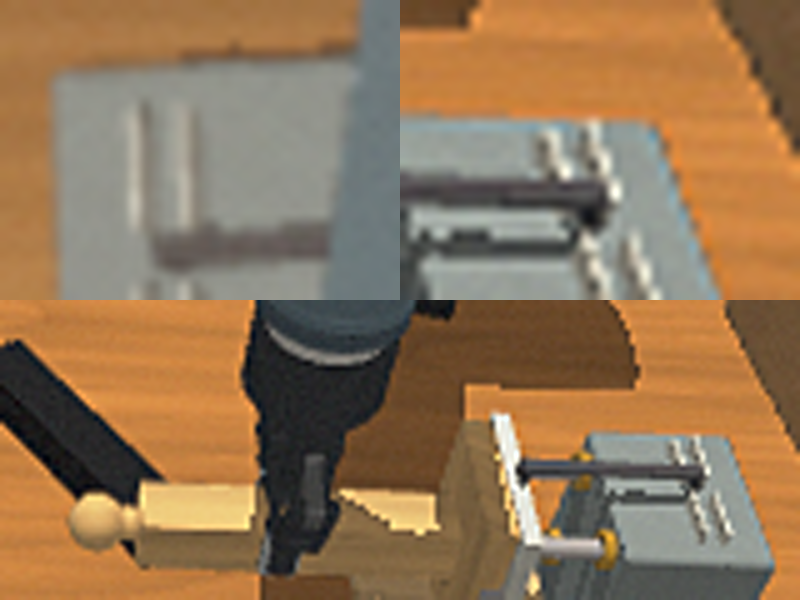

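The pointer tip, at (152, 250) in the top crop, now stands between the ribs at 187 and 135. Allowing for its height above the housing, the travel is about 16–17 mm, which fits the 7.8 N reading. The square end is flat on the plate's middle. One millimetre more centres the pointer, then I hold.

jog_arm:
  series:
    - [[0.5,0,0,0,0,0,10],[0.5,0,0,0,0,0,10],[0,0,0,0,0,0,10],[0,0,0,0,0,0,10],[0,0,0,0,0,0,10],[0,0,0,0,0,0,10],[0,0,0,0,0,0,10],[0,0,0,0,0,0,10],[0,0,0,0,0,0,10],[0,0,0,0,0,0,10]]

```text
time_s: 10.35
eef_pos: [0.6134, 0.1583, 0.0774]
eef_rot: [0.001, 0.694, 0.72, -0.001]
wrist_force: [-1.4, -8.2, -0.5]
opening: 0.412
grasp_force: 60.8
```

jog_arm:
  series:
    - [[0,0,0,0,0,0,10],[0,0,0,0,0,0,10],[0,0,0,0,0,0,10],[0,0,0,0,0,0,10],[0,0,0,0,0,0,10],[0,0,0,0,0,0,10],[0,0,0,0,0,0,10],[0,0,0,0,0,0,10],[0,0,0,0,0,0,10],[0,0,0,0,0,0,10]]

```text
time_s: 11.35
eef_pos: [0.6134, 0.1583, 0.0774]
eef_rot: [0.001, 0.694, 0.72, -0.001]
wrist_force: [-0.7, -7.9, 0.9]
opening: 0.409
grasp_force: 60.8
```

Run:
```python
from h import *
goal([.6148,.1444,.0763],92.2)
s=ctrl.camera("scene"); save(s,"scene4"); s0=load("scene1"); t0=load("top1")
n=np.array([-.0384,.9993,0]); c0=np.array([.611,.2443,0]); l=np.array([.9993,.0384,0])
# bar level: fit plane to bar top
P=pts(s).reshape(-1,3); P=P[np.isfinite(P).all(1)]; a=(P-c0)@n; b=(P-c0)@l
B=(a<-.005)&(a>-.17)&(abs(b)<.022)&(P[:,2]>.100)&(P[:,2]<.115)&~((a>-.12)&(a<-.04))
print("n",B.sum()); A=np.c_[a[B],b[B],np.ones(B.sum())]; print("top slope/const",np.linalg.lstsq(A,P[B,2],rcond=None)[0].round(4))
for lo,hi in ((-.17,-.14),(-.14,-.12),(-.05,-.03),(-.03,-.0),(0,.02)):
    m=(a>lo)&(a<hi)&(abs(b)<.022)&(P[:,2]>.1)&(P[:,2]<.115)
    if m.sum()>5: print(lo,m.sum(),np.percentile(P[m,2],[50,90]).round(4),np.percentile(b[m],[3,97]).round(4))
# carriage travel: shift of white carrier top / housing-side parts, from scene depth, z>.139
def edge(c):
    P=pts(c).reshape(-1,3); P=P[np.isfinite(P).all(1)]; a=(P-c0)@n; b=(P-c0)@l
    m=(P[:,2]>.140)&(P[:,2]<.150)&(abs(b)<.05)&(a>-.01)&(a<.06); print(m.sum(),np.percentile(a[m],[2,50,98]).round(4))
    m=(P[:,2]>.05)&(P[:,2]<.135)&(b>-.048)&(b<-.03)|0
edge(s0); edge(s)
```

```text
t 11.35 pos [0.6134 0.1583 0.0774] yaw 92.17 F [-0.72 -7.89  0.92] tau [-1.22  0.08  0.12] open 34.9 grip 60.8 q [ 0.07  0.48  1.56 -0.    1.11  0.03]
shift mm [-13.9   0.9   1.1] rot [-0.0002  0.0018 -0.0005]
n 323
top slope/const [ 0.     -0.0669  0.1079]
-0.17 102 [0.1083 0.1106] [-0.0151  0.0189]
-0.14 77 [0.1083 0.1104] [-0.0163  0.0192]
-0.05 82 [0.1081 0.1102] [-0.017   0.0188]
-0.03 120 [0.1083 0.1104] [-0.0172  0.0186]
0 69 [0.108  0.1115] [-0.0175  0.0198]
257 [-0.0019  0.0116  0.0253]
267 [0.0148 0.0282 0.0417]
```

The plate has moved 16.6 mm by depth and about 16 mm by force. The arm is level (slope 0.000), its top is at 108 mm, and it is centred within about 1 mm. I hold two more seconds.

jog_arm:
  series:
    - [[0,0,0,0,0,0,10],[0,0,0,0,0,0,10],[0,0,0,0,0,0,10],[0,0,0,0,0,0,10],[0,0,0,0,0,0,10],[0,0,0,0,0,0,10],[0,0,0,0,0,0,10],[0,0,0,0,0,0,10],[0,0,0,0,0,0,10],[0,0,0,0,0,0,10]]

```text
time_s: 12.4
eef_pos: [0.6134, 0.1583, 0.0774]
eef_rot: [0.001, 0.694, 0.72, -0.001]
wrist_force: [-1.0, -9.0, -0.8]
opening: 0.414
grasp_force: 60.8
```

jog_arm:
  series:
    - [[0,0,0,0,0,0,10],[0,0,0,0,0,0,10],[0,0,0,0,0,0,10],[0,0,0,0,0,0,10],[0,0,0,0,0,0,10],[0,0,0,0,0,0,10],[0,0,0,0,0,0,10],[0,0,0,0,0,0,10],[0,0,0,0,0,0,10],[0,0,0,0,0,0,10]]

```text
time_s: 13.4
eef_pos: [0.6134, 0.1583, 0.0774]
eef_rot: [0.001, 0.694, 0.72, -0.001]
wrist_force: [-0.3, -9.0, -1.1]
opening: 0.413
grasp_force: 60.8
```

jog_arm:
  series:
    - [[0,0,0,0,0,0,10],[0,0,0,0,0,0,10],[0,0,0,0,0,0,10],[0,0,0,0,0,0,10],[0,0,0,0,0,0,10],[0,0,0,0,0,0,10],[0,0,0,0,0,0,10],[0,0,0,0,0,0,10],[0,0,0,0,0,0,10],[0,0,0,0,0,0,10]]

```text
time_s: 14.4
eef_pos: [0.6134, 0.1583, 0.0774]
eef_rot: [0.001, 0.694, 0.72, -0.001]
wrist_force: [-0.2, -8.1, -0.1]
opening: 0.413
grasp_force: 60.8
```

```bash
python3 -c "
from h import *
goal([.6148,.1444,.0763],92.2); print(ctrl.hand_in())"
```

```text
t 14.4 pos [0.6134 0.1583 0.0774] yaw 92.17 F [-0.22 -8.05 -0.05] tau [-1.19  0.07  0.12] open 35.3 grip 60.8 q [ 0.07  0.48  1.56 -0.    1.11  0.03]
shift mm [-13.9   0.8   1.1] rot [-0.0002  0.0018 -0.0005]
the job is handed in; nothing more can be done
None
```

The job is handed in at 14.4 s: the bracket arm is held level with its square end on the middle of the wall plate, pressing steadily at about 8–9 N for over four seconds (about 17 mm of travel, pointer between its marks, well short of the end stop) and still gripped.

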